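# Set the tail stop of the end-drilling jig to the master axle and lock its cam

## Robot

A 6-joint arm with a two-finger parallel gripper is mounted at the origin on a cart in front of the work surface, level with it; the furniture and walls round the work are solid. World frame = base frame: x ahead of the robot, y to its left, z up, the work surface at z = 0. Lengths are in m, angles in rad, forces in N, time in s.
With the tool pointing down it reaches from about 0.325 to 0.75 m from the base axis. Payload 7.6 kg.
Tool frame: the origin (TCP) lies midway between the tips of the shut fingers; the grasp point (between the pads) lies robot.grip_depth behind it (robot.grip_depth is the distance from the TCP to the grasp point, in m); z points along the fingers, y is the line along which they close (so a half turn about z gives the same grasp; the last joint's range is limited). The gripper opens to 85 mm and grips with 20 to 120 N. Pads are 22 mm wide; open, the fingers measure 114 mm over their backs; the gripper's body (76 mm by 85 mm) begins 54 mm behind the grasp point. The pads swing forward as they close: fully open they stand 13 mm farther back than shut.
Start: joints at [-1.402, 0.052, 1.401, -0, 1.689, -0.07], TCP at [0.124, -0.51, 0.231] pointing down, gripper open.
Joint ranges: [-2.9, 2.9], [-0.91, 2.17], [0.12, 2.37], [-1.06, 4.2], [0.26, 2.73], [-2.93, 2.93]. Speed limits (rad/s): [2.57, 2.57, 3.01, 3.14, 3.14, 3.14].

## Interface

Orientations are given as a rotation vector (axis times angle).
In Python, from bench import robot, eyes, order gives the robot as it stands (robot), with the cameras (eyes) and the job (order).
- The arm moves only by the shell command python3 inch.py 'ROWS' [OPENING] [FORCE]. ROWS is rows parted by semicolons, their numbers by spaces, 1 to 20 of them, each of 6 numbers: dx, dy, dz in m, then a rotation vector rx, ry, rz in rad; each row is the pose to reach, as a shift and turn from the pose commanded when the command began, along the tool's axes at that moment; what a row does not reach only later rows make up. A row lasts 1/12 s, in which the tool goes at most 0.0417 m and 0.125 rad, less where a joint would pass 70% of its speed; a pose out of reach is approached as far as the arm can. OPENING is the opening from 0.0 (shut) to 1.0 (fully open), set as the command begins (- or left out keeps the last). The fingers move at their own pace and stop on an object; FORCE is the grip in N (left out, the last holds). Time passes only in rows, so rows that do not move let the fingers close. It prints the time, the measured TCP pose, the force, the opening and the grip force at its end.
- robot.state(): the state, without advancing time (a new reading comes with each control period).
- eyes.read_camera(name): name is "scene" or "top" or "wrist"; returns the picture (480x640x3 uint8, red, green, blue); there is no depth.
- eyes.camera_info(name): a dict with "fx", "fy", "cx", "cy" (pixels), "rvec" (rotation vector, rad) and "tvec" (3), from world to camera coordinates, as OpenCV has them. Camera axes: x right, y down, z forward; pixel columns grow to the right and rows downward; lengths in m; the calibration is good to about 2 mm. A picture is of the moment at which its call begins: read the wrist's pose just before it. camera_info takes no time and is no camera call; for the wrist camera it gives the pose at the moment of the call.
- order.hand_in(): hands the job in; it is judged then, once.
The state is a dict: "t": time; "q": joint angles; "qvel": joint speeds; "tau": joint torques, N m; "tool_pos": TCP position; "orientation": TCP orientation; "contact_force": force on the tool from outside, world axes, zero at the start; "wrist_torque": the same for the moment, N m; "opening": opening from 0.0 (shut) to 1.0 (fully open); "grip_force": force on a finger pad.
Only numpy, scipy, OpenCV 4.12 (cv2) and the standard library are available. Lean on these libraries where they do the work, as an engineer would, in place of code of your own. Each camera call takes 0.05 s, during which the arm holds its last target. There are 200 camera calls.

## Task

The end-drilling jig is to be set for a new batch of toy axles: flip its red cam lever up to free the tail stop, slide the stop along the track until it holds the master axle snug against the end block, and flip the lever fully down again so that the stop is locked there. Then lift the master out of the jig and lay it (do not drop it) flat in the empty long compartment of the wooden kit tray. Leave the wheels in the tray and everything else on the bench where they are.

Things in the scene. Friction and masses are not known exactly. Their poses are not given: they have to be found in the camera images.
- drill_jig: fixed plywood jig, 160 x 335 mm, 125 mm high without its light. Origin under its middle, on the bench; x from its low front to its high back, y along its bed, z up. The bed slopes 30 degrees, low side at -x: up-slope u = (cos30, 0, sin30), normal n = (-sin30, 0, cos30); the bed plane passes (0, 0, 75 mm), where u = n = 0. A dark lip 8 mm high runs along the low edge, u = -62 to -50 mm.
- bush_face (a point): centre of the drill bush on the steel-faced inner side of the jig's dark end block (at its +y end, u = -57 to +41 mm, 46 mm high over the bed); an axle's end sits against it. At u = -36 mm, y = +120 mm, 14 mm above the bed. Axes: x up-slope, y along the bed as the stop closes, z = bed normal n.
- stop_slide (a joint): slide of the aluminium tail stop along its track (6 mm high, u = 20 to 40 mm), m: 0 farthest from the end block, growing toward it (jig +y) to 0.13 at most. About 2 N move it when the cam is free; a locked cam holds it against 25 N.
- stop_face (a point): middle of the face of the stop's nose (12 mm thick, 20 mm high over the bed) that meets the axle's end: u = -36 mm, 11 mm above the bed; axes as bush_face. The stop reaches 44 mm from this face toward -y; its two upright cheeks, 34 mm high over the bed, stand at u = 5 to 55 mm with the cam between them.
- cam_lever (a joint): angle of the cam lever, rad: 0 = down, locked (starts at 0 to 0.06; the handle points down-slope to the robot, rising 25 degrees from the bed); 1.15 = fully up, free (handle square to the bed). Hinge along jig y. The cam grips the track below 0.7 and is fully locked below 0.12; turning it takes up to about 0.5 N m (6 to 15 N at the handle). It stays where it is left.
- lever_pivot (a point): the hinge line of the cam lever, at the middle of its width: 66 mm up-slope, 22 mm toward -y and 10 mm along n from stop_face.
- lever_grip (a point): point in the middle of the lever's red handle, 80 mm from lever_pivot and square to the hinge. The handle reaches from 42 to 104 mm from the pivot, is 12 mm wide along jig y and 18 mm deep; with the lever down this point is 55 mm above the bed.
- master_axle: square pine bar with a blue-painted end, 28 x 28 mm, about 15 cm long (not measured closer: the jig is set by it), about 60 g. Origin at its middle, y along its length, x and z square to its sides. It starts in the corner of the sloping bed and the lip (x up-slope, z = bed normal), 3 to 12 mm short of the end block, and slides easily along y.
- kit_tray: fixed open wooden tray, 165 x 205 x 30 mm, walls and floor 6 mm; origin under its middle, on the bench, y along its long side. A divider along y parts it into the empty long compartment on its -x side and a narrow one with the wheels on its +x side.
- tray_space (a point): middle of the floor of the empty compartment, 6 mm above the bench; the compartment is 97 mm (tray x) by 193 mm (tray y) and 24 mm deep. Axes as the tray's.
- wheel_1: light wooden toy wheel, 36 mm across, 14 mm high, lying in the tray's narrow compartment; not to be disturbed
- wheel_2: purple toy wheel like wheel_1; not to be disturbed
- wheel_3: light wooden toy wheel like wheel_1; not to be disturbed
- sanding_block: cork-red sanding block, 63 x 101 x 34 mm, lying on the bench left in front of the jig; not to be disturbed
- cube_1: pine cube, 45 mm, on the bench in front of the jig; not to be disturbed
- screwdriver_1: yellow-handled screwdriver, 222 mm long, on the bench to the left; not to be disturbed
- pencil: red pencil, 168 mm long, on the bench behind the jig; not to be disturbed
- light_bar (a point): middle of the slim work light fixed over the jig's bed on two posts at the jig's ends: bar along jig y, 316 mm long, 26 mm across, at u = 115 mm, 200 mm above the bed along n (306 mm above the bench, plumb above a line 38 mm behind the axle's middle). A tool leaning 30 degrees back toward the robot, square to the bed, passes in front of it; an upright one does not.

How it is judged:
On the way, in this order (a step that is already met when the one before it is completed fails the run):
1. the cam lever is flipped up and the stop is free (value of joint cam_lever above 0.85 rad), for 0.1 s.
2. the stop holds the master snug against the end block and the lever is fully down, with the master still lying in the jig (value of joint cam_lever below 0.12 rad and value of joint stop_slide between 0.0863 and 0.0897 m and distance between master_axle and bush_face below 0.0765 m and z of master_axle in the frame of bush_face below 0.004 m and angle between the y axis of master_axle and the y axis of bush_face, either way round below 0.05 rad), for 0.2 s.
At the end, for the whole second after the job is handed in: the cam lever is down (below 0.12 rad), the tail stop stands within about 1.7 mm of the place set by the master's length, and the master lies flat and at rest in the tray's empty long compartment (value of joint cam_lever below 0.12 rad and value of joint stop_slide between 0.0863 and 0.0897 m and x of master_axle in the frame of tray_space between -0.04 and 0.04 m and y of master_axle in the frame of tray_space between -0.03 and 0.03 m and z of master_axle in the frame of tray_space between 0.01 and 0.018 m and linear speed of master_axle below 0.02 m/s); the robot touches nothing.
It fails at once if the master is dropped into the tray (it moves faster than 0.8 m/s within 8 cm of the tray's floor) (linear speed of master_axle above 0.8 m/s and horizontal distance between master_axle and tray_space below 0.1 m and z of master_axle in the frame of tray_space below 0.08 m).
It fails at once if a wheel or another loose thing on the bench is moved by more than 3 cm (distance of any of wheel_1, wheel_2, wheel_3, sanding_block, cube_1, screwdriver_1, pencil from where it was at the start of the episode above 0.03 m).
It also fails if it takes over 48 s, if anything falls off the work surface, if the arm or the gripper's body presses on something with over 40 N, if the wrist force passes 120 N, or if a joint passes its speed limit or range.

## Working session

There is one attempt and no reset: what is moved stays moved. The work goes in short steps, Python scripts to look and compute and a shell command to move; the robot and the scene stay as the last step left them, time stands still between calls to the robot, and variables do not carry over. Pictures are saved under pics/ and viewed, at most 10 in all, crops included, and the job is handed in when it is done.

```bash
ls; mkdir -p pics
python3 - <<'E'
from bench import robot, eyes, order
import cv2
s=robot.state(); print(s['t'],s['tool_pos'],s['orientation'],robot.grip_depth,s['opening'])
for n in("scene","top"):
    cv2.imwrite(f"pics/{n}0.png",eyes.read_camera(n)[:,:,::-1]); print(eyes.camera_info(n))
E
```

```text
bench.py
inch.py
pics
0.0 [ 0.1241709  -0.50978903  0.23045625] [-3.11764402e+00 -3.74054192e-01  8.58408733e-05] 0.0187 1.0018659389888422
{'fx': 539.089929332494, 'fy': 539.089929332494, 'cx': 305.94583015404504, 'cy': 252.7397821870852, 'rvec': array([ 1.07565733, -2.43009863,  1.00087857]), 'tvec': array([0.31517652, 0.44290275, 1.20196643])}
{'fx': 584.2987505316182, 'fy': 584.2987505316182, 'cx': 310.98396954091857, 'cy': 231.76081084755495, 'rvec': array([ 2.11908708, -2.17666729,  0.18500687]), 'tvec': array([-0.03029108,  0.55775565,  1.52899102])}
```

View pics/scene0.png

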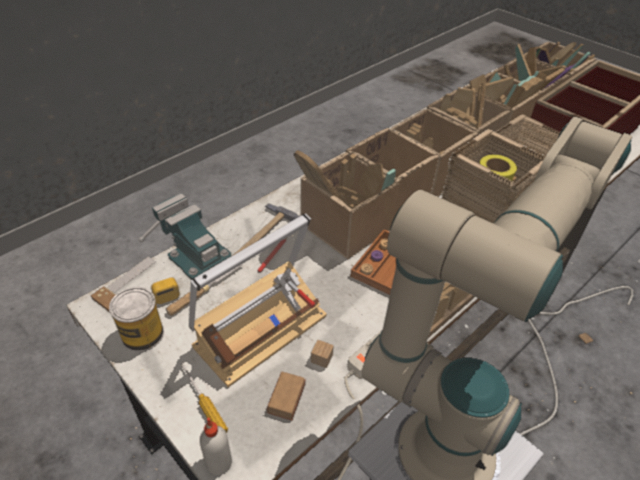

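View pics/top0.png

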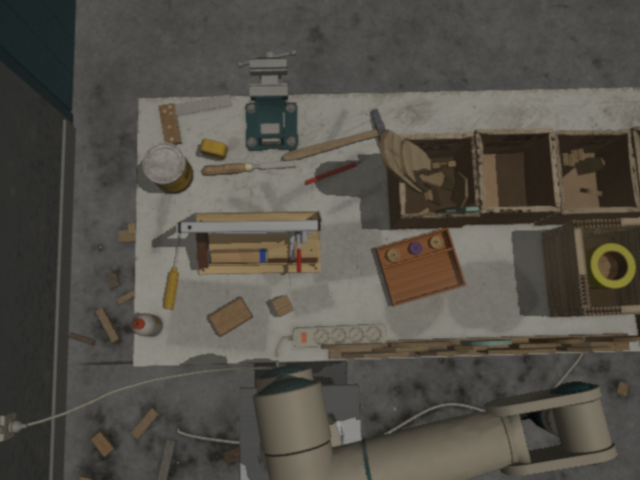

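The scene view shows the jig left of centre with its dark end block at (215,345) and red lever at (303,293). In the top view the jig spans (197–320, 213–273), with the end block at left (203,250), the blue end at (263,256) and the red lever at (299,260). The tray is at (420,267), with its wheels on the upper (+x) side. Next I'll enlarge the top view for the corners.

```bash
cat > h.py <<'E'
import numpy as np, cv2
from scipy.spatial.transform import Rotation as R
def cam(i): 
    Rm=R.from_rotvec(i['rvec']).as_matrix(); return Rm,-Rm.T@i['tvec']
def ray(i,p):
    Rm,c=cam(i); d=Rm.T@np.array([(p[0]-i['cx'])/i['fx'],(p[1]-i['cy'])/i['fy'],1.]); return c,d/np.linalg.norm(d)
def onz(i,p,z):
    c,d=ray(i,p); return c+d*(z-c[2])/d[2]
def tri(obs):
    A=np.zeros((3,3));b=np.zeros(3);L=[ray(i,p) for i,p in obs]
    for c,d in L: P=np.eye(3)-np.outer(d,d);A+=P;b+=P@c
    x=np.linalg.solve(A,b); return x,[float(np.linalg.norm(np.cross(x-c,d))) for c,d in L]
def proj(i,X):
    Rm,c=cam(i); v=Rm@(np.asarray(X)-c); return np.array([i['cx']+i['fx']*v[0]/v[2],i['cy']+i['fy']*v[1]/v[2]])
E
python3 - <<'E'
from h import *
im=cv2.imread('pics/top0.png')[200:315,175:475]
cv2.imwrite('pics/top0c.png',cv2.resize(im,(798,306),interpolation=cv2.INTER_CUBIC))
E
```

```text
(no output)
```

View pics/top0c.png

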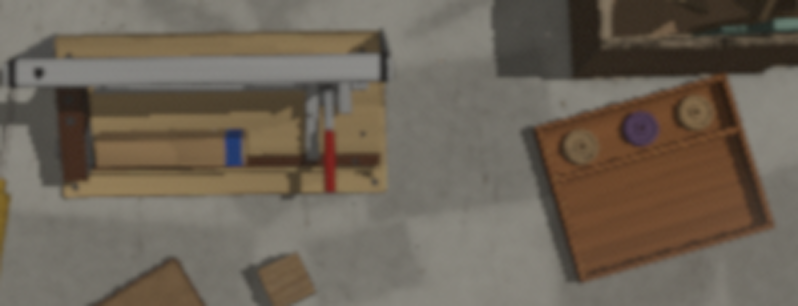

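The crop (scale 2.66, offset (175,200)) shows the jig's front corners at about (63,197) and (387,190). The blue end is at (234,148), the red handle at (330,160), and the tray corners at (533,128), (728,77), (773,227) and (580,280).

```bash
python3 - <<'E'
from h import *
from bench import robot, eyes, order
np.set_printoptions(precision=4,suppress=True)
i=eyes.camera_info('top')
f=lambda x,y:(175+(x+.5)/2.66-.5,200+(y+.5)/2.66-.5)
a=onz(i,f(63,197),.029);b=onz(i,f(387,190),.029)
print('front',a,b,np.linalg.norm(a-b))
y=(a-b)/np.linalg.norm(a-b);yaw=np.arctan2(-y[0],y[1]);x=np.array([np.cos(yaw),np.sin(yaw),0])
print('yaw',yaw,'origin',(a+b)/2+.08*x)
c=[onz(i,f(*p),.030) for p in((533,128),(728,77),(773,227),(580,280))]
for k in range(4): print('tray',c[k],np.linalg.norm(c[k]-c[k-1]))
print(sum(c)/4)
w=eyes.camera_info('wrist');s=robot.state()
Rm,cc=cam(w);T=R.from_rotvec(s['orientation']).as_matrix()
print('cam in tool',T.T@(cc-s['tool_pos']),'\n',T.T@Rm.T,w)
print('tool axes\n',T)
E
cat >> h.py <<'E'
np.set_printoptions(precision=4,suppress=True)
import json,os
J=dict(o=[0.531,0.096,0.],yaw=-0.005)
if os.path.exists('jig.json'): J=json.load(open('jig.json'))
def jf():
    c,s=np.cos(J['yaw']),np.sin(J['yaw']); X=np.array([c,s,0]);Y=np.array([-s,c,0]);Z=np.array([0,0,1.])
    return np.column_stack([X*.75**.5+Z*.5,Y,-X*.5+Z*.75**.5]), np.array(J['o'])+[0,0,.075]
def bed(u,y,n): B,o=jf(); return o+B@[u,y,n]
def inbed(p): B,o=jf(); return B.T@(np.asarray(p)-o)
def Tlever(): B,o=jf(); return np.column_stack([-B[:,0],B[:,1],-B[:,2]])
def Tmaster(): B,o=jf(); return np.column_stack([B[:,1],B[:,0],-B[:,2]])
def delta(s,p,T):
    A=R.from_rotvec(s['orientation']).as_matrix()
    d=A.T@(np.asarray(p)-s['tool_pos']); r=R.from_matrix(A.T@T).as_rotvec()
    print('d',d,'r',r,'rows',np.linalg.norm(d)/.0417,np.linalg.norm(r)/.125)
E
python3 - <<'E'
from h import *
from bench import robot, eyes, order
delta(robot.state(),bed(-.02,-.06,.125),Tlever()); print(bed(-.02,-.06,.125), Tlever())
E
```

```text
d [ 0.4466 -0.4534  0.058 ] r [-0.752  -0.0941 -2.806 ] rows 15.325301358232158 23.252349403251692
[0.4509 0.0364 0.1733] [[-0.866   0.005   0.5   ]
 [ 0.0043  1.     -0.0025]
 [-0.5     0.     -0.866 ]]
```

```bash
F='.447 -.453 .058 -.752 -.094 -2.806'; python3 inch.py '.447 -.453 .02 -.752 -.094 -2.806;.447 -.453 .02 -.752 -.094 -2.806;.447 -.453 .02 -.752 -.094 -2.806;.447 -.453 .02 -.752 -.094 -2.806;.447 -.453 .02 -.752 -.094 -2.806;.447 -.453 .02 -.752 -.094 -2.806;.447 -.453 .02 -.752 -.094 -2.806;.447 -.453 .02 -.752 -.094 -2.806;.447 -.453 .02 -.752 -.094 -2.806;.447 -.453 .02 -.752 -.094 -2.806;.447 -.453 .02 -.752 -.094 -2.806;.447 -.453 .02 -.752 -.094 -2.806;.447 -.453 .02 -.752 -.094 -2.806;.447 -.453 .02 -.752 -.094 -2.806;.447 -.453 .02 -.752 -.094 -2.806;.447 -.453 .02 -.752 -.094 -2.806;.447 -.453 .02 -.752 -.094 -2.806;.447 -.453 .02 -.752 -.094 -2.806' 0.5
```

```text
t: 1.6
tool_pos: [0.4513, 0.0372, 0.2103]
orientation: [0.878, 2.519, -0.004]
contact_force: [-0.5, -0.7, -0.0]
opening: 0.498
grip_force: 0.0
```

Run:
```python
from h import *
from bench import robot, eyes, order
s=robot.state();print(s['q'],s['tool_pos'],s['opening']);delta(s,bed(-.02,-.06,.125),Tlever())
```

```text
[ 0.1288 -0.4891  1.9639 -0.2202  1.2455 -0.7451] [0.4513 0.0372 0.2103] 0.4975633685277356
d [ 0.0158 -0.0063  0.0329] r [-0.1691 -0.0224 -0.6243] rows 0.8883486692252893 5.177332173367374
```

```bash
python3 inch.py '.016 -.006 .033 -.169 -.022 -.624;.016 -.006 .033 -.169 -.022 -.624;.016 -.006 .033 -.169 -.022 -.624;.016 -.006 .033 -.169 -.022 -.624;.016 -.006 .033 -.169 -.022 -.624;.016 -.006 .033 -.169 -.022 -.624;.016 -.006 .033 -.169 -.022 -.624'
python3 - <<'E'
from h import *
from bench import robot, eyes, order
s=robot.state();print(s['q'],s['tool_pos'],s['opening'],s['contact_force'])
w=eyes.camera_info('wrist');im=eyes.read_camera('wrist')[:,:,::-1]
cv2.imwrite('pics/w1.png',im);json.dump({k:np.array(v).tolist() for k,v in w.items()},open('w1.json','w'))
E
```

```text
t: 2.18
tool_pos: [0.4508, 0.035, 0.1737]
orientation: [0.019, 2.617, -0.002]
contact_force: [0.5, -0.4, -0.0]
opening: 0.499
grip_force: 0.0
[-0.0014 -0.5664  2.1002 -0.0052  1.0833 -1.5562] [0.4508 0.035  0.1737] 0.49894473014995894 [ 0.5052 -0.3723 -0.0456]
```

View pics/w1.png

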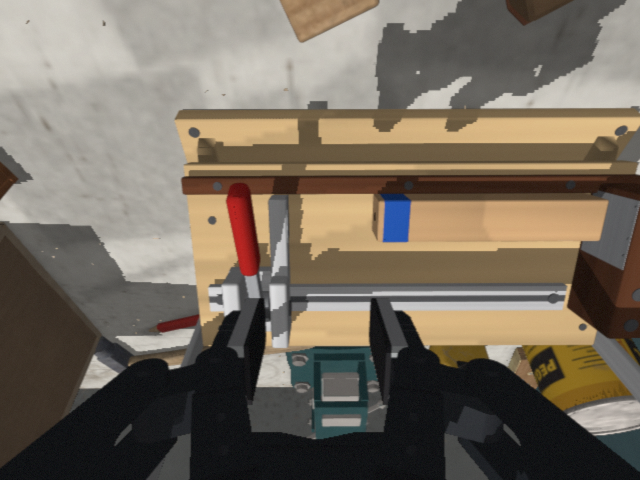

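The wrist view shows the red handle from (238,190) to (250,272) and the master's blue end at (377–410, 195–242). The lip's left end is at (183,186), the end block's steel face is at about x=605, and the nose is at (280,200–345). I'll take a second wrist view shifted 80 mm along +y for stereo.

```bash
python3 inch.py '0 .04 0 0 0 0;0 .08 0 0 0 0;0 .08 0 0 0 0;0 .08 0 0 0 0'
python3 - <<'E'
from h import *
from bench import robot, eyes, order
s=robot.state();print(s['tool_pos'],s['opening'],s['contact_force'])
w=eyes.camera_info('wrist');im=eyes.read_camera('wrist')[:,:,::-1]
cv2.imwrite('pics/w2.png',im);json.dump({k:np.array(v).tolist() for k,v in w.items()},open('w2.json','w'))
for n in('w1','w2'):
    im=cv2.imread(f'pics/{n}.png').astype(int);b,g,r=im[...,0],im[...,1],im[...,2]
    for nm,m in(('red',(r>120)&(g<50)&(b<50)),('blue',(b>110)&(r<70)&(g<110))):
        k,l,st,c=cv2.connectedComponentsWithStats(m.astype(np.uint8)[:300])
        j=1+np.argmax(st[1:,4]);cnt=cv2.findContours((l==j).astype(np.uint8),0,1)[0][0]
        ap=cv2.approxPolyDP(cnt,3,True)[:,0]
        print(n,nm,st[j],c[j],cv2.minAreaRect(cnt),ap.tolist())
E
```

```text
t: 2.57
tool_pos: [0.4517, 0.118, 0.174]
orientation: [0.013, 2.617, -0.0]
contact_force: [-0.2, 0.4, -0.5]
opening: 0.495
grip_force: 0.0
[0.4517 0.118  0.174 ] 0.49464473043814566 [-0.2143  0.4408 -0.5059]
w1 red [ 227  196   29   79 1217] [241.272 234.461] ((241.6668701171875, 234.77017211914062), (81.36097717285156, 16.501129150390625), 78.85710906982422) [[228, 196], [243, 274], [253, 274], [241, 198]]
w1 blue [ 384  200   27   42 1014] [396.2041 220.2899] ((396.6988830566406, 220.52793884277344), (25.019994735717773, 41.92647171020508), 2.2906100749969482) [[385, 200], [384, 241], [407, 240], [410, 201]]
w2 red [  69  194   53   81 1227] [ 94.185  233.8468] ((94.8503189086914, 233.85800170898438), (93.80406188964844, 15.0679931640625), 61.14434051513672) [[70, 194], [70, 204], [107, 271], [121, 273], [84, 199]]
w2 blue [254 200  26  42 979] [267.0266 220.2891] ((266.6097412109375, 220.51219177246094), (41.72962951660156, 23.988290786743164), 88.21009063720703) [[255, 200], [257, 241], [279, 241], [278, 201]]
```

View pics/w2.png

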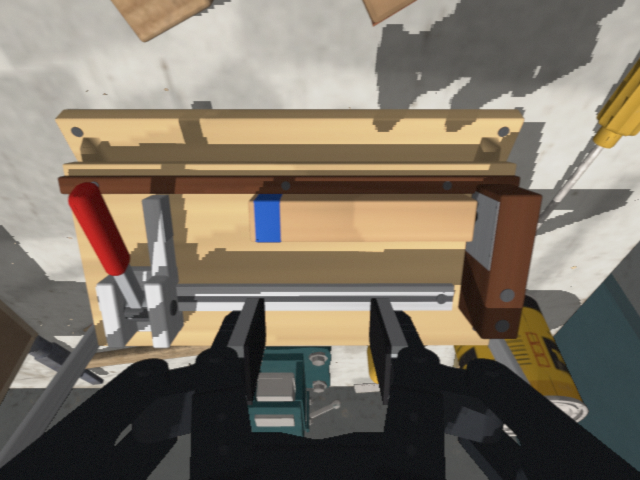

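In the second view the blue end is at (255–279, 200–241) and the handle runs from (80,190) to (115,272). The base's front edge runs (57,110)–(523,110), the lip's left end is at (60,178), and the steel face meets the master at x≈474. Now I'll triangulate these.

Run:
```python
from h import *
a=json.load(open('w1.json'));b=json.load(open('w2.json'))
for nm,p,q in(('blue inner dn',(410,201),(279,201)),('blue inner up',(408,241),(280,241)),('blue end dn',(384.5,200),(254.5,200)),('blue end up',(383.5,241.5),(256.5,241.5)),
 ('lip left dn top',(182,178),(59,178)),('lip left up top',(184,194),(61,193)),('base front left',(177,110),(57,110)),('handle c',(241.3,234.5),(94.2,233.8)),('handle near-stop mid',(248,273.5),(114,272)),('lip screw',(409,185),(286,185)),('lip screw2',(571,185.5),(447,185.5)),('lip screw0',(217,186),(94,185))):
    x,e=tri([(a,p),(b,q)]);print(nm,x,'bed',inbed(x)*1e3,'err',np.array(e)*1e3)
c=onz(b,(57,110),.0);d=onz(b,(523,110),.0);print(c,d,np.linalg.norm(c-d),np.arctan2(-(d-c)[0],(d-c)[1]))
```

```text
blue inner dn [0.4752 0.0932 0.0744] bed [-48.6295  -3.1167  27.3837] err [0.134 0.134]
blue inner up [0.4967 0.0929 0.0891] bed [-22.6067  -3.2303  29.3534] err [0.1229 0.1229]
blue end dn [0.4758 0.0773 0.0725] bed [-48.998  -18.9759  25.3949] err [0.1067 0.1067]
blue end up [0.4982 0.0773 0.088 ] bed [-21.8374 -18.8369  27.6202] err [0.0986 0.0986]
lip left dn top [ 0.4736 -0.0573  0.0502] bed [ -61.4418 -153.5581    6.8757] err [0.135 0.135]
lip left up top [ 0.4808 -0.0562  0.0578] bed [ -51.3832 -152.4042    9.8142] err [0.2086 0.2086]
base front left [ 0.4456 -0.0623  0.0106] bed [-105.5012 -158.7166  -13.4462] err [0.1623 0.1623]
handle c [ 0.4686 -0.0087  0.108 ] bed [ -37.0505 -105.0023   59.5055] err [0.1531 0.1531]
handle near-stop mid [ 0.5005 -0.0093  0.1109] bed [  -8.0296 -105.4258   46.1105] err [0.4311 0.4311]
lip screw [0.4786 0.0963 0.0544] bed [-55.6766   0.0818   8.3985] err [0.1475 0.1475]
lip screw2 [0.4794 0.2049 0.056 ] bed [-54.6494 108.6567   9.6288] err [0.3451 0.3451]
lip screw0 [ 0.4773 -0.0336  0.0541] bed [ -56.3999 -129.8955    8.3729] err [0.2457 0.2457]
[ 0.4515 -0.0701  0.    ] [0.4556 0.2672 0.    ] 0.3373219882340778 -0.012295084612255966
```

```bash
python3 - <<'E'
from h import *
J['yaw']=-.009
a=json.load(open('w1.json'));b=json.load(open('w2.json'))
def onn(i,p,n):
    c,d=ray(i,p);B,o=jf();N=B[:,2];return inbed(c+d*((n-(c-o)@N)/(d@N)))*1e3
print('bar right end w2',onn(b,(475,220),.028),onn(a,(606,220),.028))
print('bar left end',onn(b,(249.5,220),.028),onn(a,(376,220),.0),onn(a,(384,220),.028))
print('lip R w2',onn(b,(520,185),.008),'lip L',onn(b,(60,185),.008),'lip L w1',onn(a,(183,186),.008))
print('block top inner',onn(b,(499,190),.046),onn(b,(489,260),.046),'outer',onn(b,(541,200),.046), 'bottom at track end',onn(b,(461,265),0),onn(b,(456,285),0))
print('nose face dn',onn(b,(168,198),.020),onn(a,(287,198),.020),'handle tri', inbed(tri([(a,(241.3,234.5)),(b,(94.2,233.8))])[0])*1e3)
E
python3 - <<'E'
import cv2,numpy as np
a=cv2.imread('pics/w1.png')[170:290,180:440];b=cv2.imread('pics/w2.png')[170:290,60:320]
cv2.imwrite('pics/c.png',cv2.resize(np.vstack([a,b]),None,fx=2.4,fy=2.4,interpolation=cv2.INTER_CUBIC))
E
```

```text
bar right end w2 [-36.0436 122.5145  28.    ] [-35.3374 123.2772  28.    ]
bar left end [-36.5367 -22.6576  28.    ] [-29.0868 -20.1653   0.    ] [-36.3147 -19.3757  28.    ]
lip R w2 [-55.2489 158.5883   8.    ] lip L [ -56.2543 -153.1406    8.    ] lip L w1 [ -55.8417 -153.21      8.    ]
block top inner [-58.6598 126.6346  46.    ] [-15.2753 126.5855  46.    ] outer [-52.6761 152.1109  46.    ] bottom at track end [  5.8373 128.1836  -0.    ] [ 22.0861 126.186    0.    ]
nose face dn [-49.4643 -76.451   20.    ] [-49.4885 -81.9573  20.    ] handle tri [ -36.6863 -105.2488   59.2952]
```

View pics/c.png

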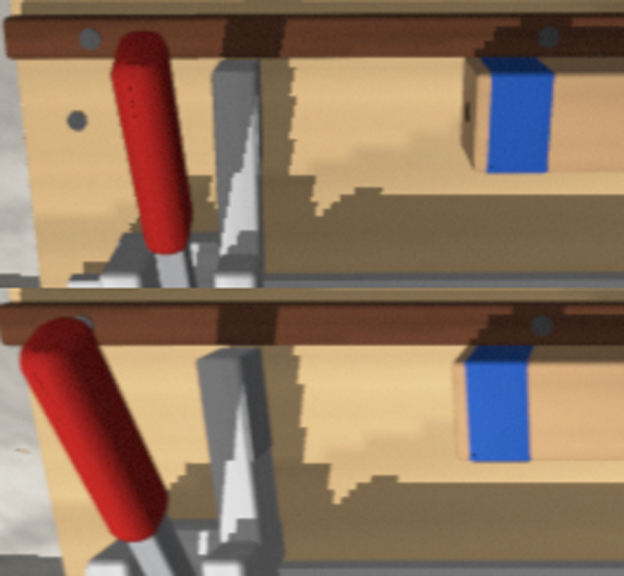

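The crops show the handle well centred near y=-105 mm and the nose's face edge near -82 mm. The bar's end is about 3 mm beyond the blue band, at y≈-22.7, and the block face is at about +126.5 in my frame. Heights and u values agree with the text. Next is the approach to the lever.

```bash
echo '{"o":[0.531,0.096,0],"yaw":-0.009}' > jig.json
python3 - <<'E'
from h import *
from bench import robot, eyes, order
s=robot.state();print(inbed(s['tool_pos']))
delta(s,bed(-.042,-.1052,.075),Tlever());delta(s,bed(-.042,-.1052,.036),Tlever())
E
```

```text
[-0.0192  0.0198  0.1253]
d [ 0.0224 -0.1251  0.0503] r [ 0.0003  0.0006 -0.0035] rows 3.2768258395921803 0.02845586745666872
d [ 0.0224 -0.1251  0.0893] r [ 0.0003  0.0006 -0.0035] rows 3.7241225856092868 0.02845586745666872
```

```bash
python3 inch.py '.008 -.042 .005 0 0 0;.015 -.083 .01 0 0 -.0035;.022 -.125 .015 0 0 -.0035;.022 -.125 .04 0 0 -.0035;.022 -.125 .065 0 0 -.0035;.022 -.125 .08 0 0 -.0035;.022 -.125 .0885 0 0 -.0035;.022 -.125 .0885 0 0 -.0035;.022 -.125 .0885 0 0 -.0035' 0.36
python3 - <<'E'
from h import *
from bench import robot, eyes, order
s=robot.state();print(inbed(s['tool_pos']),s['contact_force'])
w=eyes.camera_info('wrist');im=eyes.read_camera('wrist')[:,:,::-1]
cv2.imwrite('pics/w3.png',im)
E
```

```text
t: 3.37
tool_pos: [0.4754, -0.0108, 0.086]
orientation: [0.018, 2.618, -0.004]
contact_force: [0.8, 0.5, 0.2]
opening: 0.361
grip_force: 0.0
[-0.0418 -0.1073  0.0369] [0.7866 0.4998 0.1924]
```

View pics/w3.png

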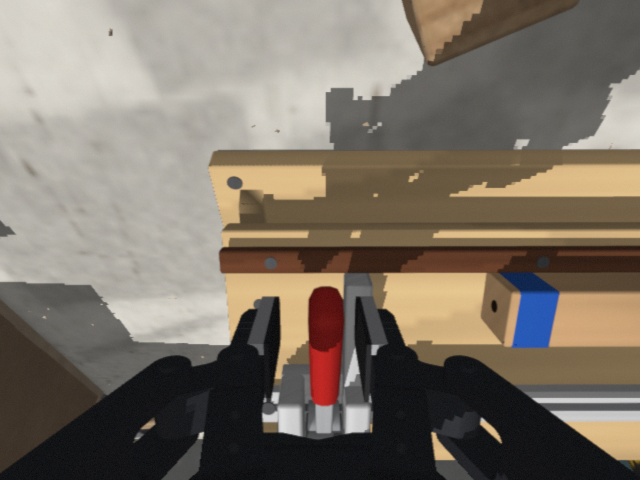

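The handle sits between the fingers at (325,345) with the gap's centre at about 318, so it's roughly 1.5 mm off. I'll centre on it and close gently.

```bash
python3 inch.py '0 .0018 0 0 0 0;0 .0018 0 0 0 0;0 .0018 0 0 0 0;0 .0018 0 0 0 0;0 .0018 0 0 0 0;0 .0018 0 0 0 0' 0.0 20; python3 inch.py '0 0 0 0 0 0;0 0 0 0 0 0' 0.0 45
```

```text
t: 3.92
tool_pos: [0.4761, -0.008, 0.0871]
orientation: [0.014, 2.615, -0.003]
contact_force: [-4.8, -0.8, 5.5]
opening: 0.139
grip_force: 26.4
t: 4.08
tool_pos: [0.4762, -0.008, 0.0871]
orientation: [0.014, 2.615, -0.003]
contact_force: [-6.7, -0.1, 7.7]
opening: 0.13
grip_force: 49.7
```

```bash
python3 inch.py '-.002 0 -.0045 0 0 0;-.005 0 -.009 0 0 0;-.011 0 -.018 0 0 0;-.019 0 -.026 0 0 0;-.028 0 -.0325 0 0 0;-.037 0 -.038 0 0 0;-.048 0 -.042 0 0 0;-.059 0 -.045 0 0 0;-.070 0 -.046 0 0 0;-.070 0 -.046 0 0 0;-.070 0 -.046 0 0 0'
python3 - <<'E'
from h import *
from bench import robot, eyes, order
s=robot.state();print(inbed(s['tool_pos']),s['contact_force'],s['wrist_torque'])
cv2.imwrite('pics/w4.png',eyes.read_camera('wrist')[:,:,::-1])
E
```

```text
t: 5.0
tool_pos: [0.5137, -0.0083, 0.1613]
orientation: [0.014, 2.616, -0.003]
contact_force: [1.5, 0.0, -4.4]
opening: 0.132
grip_force: 51.1
[ 0.029  -0.1044  0.0829] [ 1.5245  0.003  -4.3589] [-0.089   0.4507  0.0138]
```

View pics/w4.png

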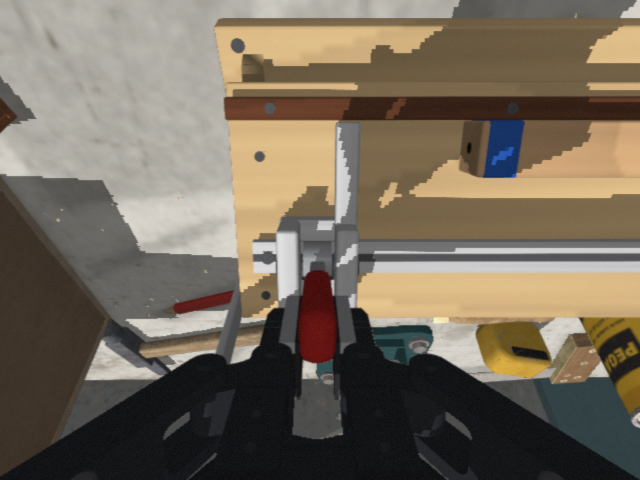

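The lever stands up in the grip at (318,315), and the stop is near its far end with the nose at (347,190). Now slide it toward the master.

```bash
python3 inch.py '0 .01 0 0 0 0;0 .022 0 0 0 0;0 .034 0 0 0 0;0 .046 0 0 0 0;0 .054 0 0 0 0;0 .054 0 0 0 0;0 .054 0 0 0 0'; python3 inch.py '0 .001 0 0 0 0;0 .002 0 0 0 0;0 .003 0 0 0 0;0 .004 0 0 0 0;0 .005 0 0 0 0;0 .006 0 0 0 0;0 .006 0 0 0 0'
python3 - <<'E'
from h import *
from bench import robot, eyes, order
s=robot.state();print(inbed(s['tool_pos']),s['contact_force'],s['wrist_torque'])
cv2.imwrite('pics/w5.png',eyes.read_camera('wrist')[:,:,::-1])
E
```

```text
t: 5.63
tool_pos: [0.5141, 0.0464, 0.1612]
orientation: [0.013, 2.615, -0.001]
contact_force: [3.9, 2.0, -5.7]
opening: 0.13
grip_force: 50.4
t: 6.22
tool_pos: [0.5141, 0.0514, 0.1612]
orientation: [0.015, 2.616, -0.003]
contact_force: [4.6, 0.6, -7.3]
opening: 0.13
grip_force: 50.4
[ 0.0288 -0.0447  0.0829] [ 4.5784  0.5678 -7.2629] [-0.1073  0.1024 -0.041 ]
```

View pics/w5.png

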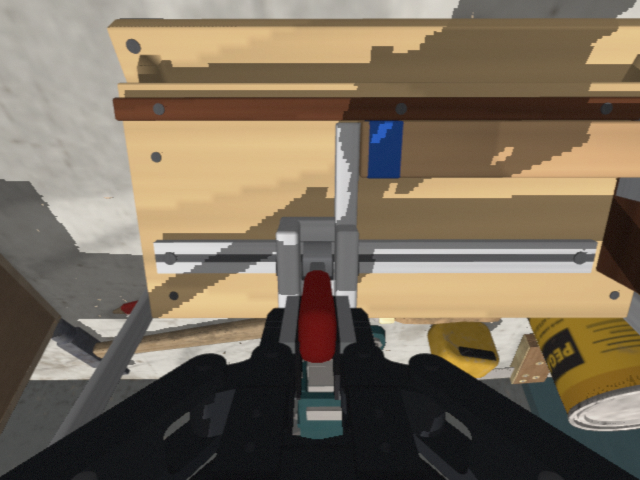

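The nose (at 360,150) has just reached the master's blue end, so I'll creep on and watch the y force.

```bash
for k in 1 2; do :; done; python3 inch.py '0 .001 0 0 0 0;0 .002 0 0 0 0;0 .002 0 0 0 0;0 .002 0 0 0 0'|egrep 'pos|contact'; python3 inch.py '0 .001 0 0 0 0;0 .001 0 0 0 0;0 .001 0 0 0 0'|egrep 'pos|contact'; python3 inch.py '0 .001 0 0 0 0;0 .001 0 0 0 0;0 .001 0 0 0 0'|egrep 'pos|contact'
```

```text
tool_pos: [0.5141, 0.0533, 0.1612]
contact_force: [4.9, -1.4, -6.9]
tool_pos: [0.5141, 0.0543, 0.1612]
contact_force: [5.4, -1.7, -7.5]
tool_pos: [0.5141, 0.0553, 0.1612]
contact_force: [4.8, -1.1, -7.1]
```

```bash
python3 inch.py '0 .001 0 0 0 0;0 .001 0 0 0 0;0 .001 0 0 0 0'|egrep 'pos|contact';python3 inch.py '0 .0007 0 0 0 0;0 .0007 0 0 0 0;0 .0007 0 0 0 0'|egrep 'pos|contact'
```

```text
tool_pos: [0.5142, 0.0563, 0.1612]
contact_force: [4.7, -0.8, -7.7]
tool_pos: [0.5141, 0.057, 0.1612]
contact_force: [5.0, -2.1, -7.6]
```

Run:
```python
from h import *
from bench import robot, eyes, order
s=robot.state();print(inbed(s['tool_pos']),s['contact_force'],s['wrist_torque'])
im=eyes.read_camera('wrist')[:,:,::-1];cv2.imwrite('pics/w6.png',im)
```

```text
[ 0.0288 -0.0392  0.0829] [ 5.0189 -2.109  -7.5749] [-0.2165  0.0474 -0.0842]
```

```bash
python3 inch.py '0 .0007 0 0 0 0;0 .0007 0 0 0 0;0 .0007 0 0 0 0'|egrep 'pos|contact';python3 inch.py '0 .0007 0 0 0 0;0 .0007 0 0 0 0;0 .0007 0 0 0 0'|egrep 'pos|contact'
```

```text
tool_pos: [0.5141, 0.0575, 0.1612]
contact_force: [5.1, -2.9, -7.0]
tool_pos: [0.5142, 0.0577, 0.1612]
contact_force: [3.9, -4.8, -6.6]
```

```bash
python3 inch.py '0 .0007 0 0 0 0;0 .0007 0 0 0 0;0 .0007 0 0 0 0'|egrep 'pos|contact'
python3 - <<'E'
from h import *
from bench import robot, eyes, order
s=robot.state();print(inbed(s['tool_pos']),s['contact_force'],s['wrist_torque'],s['q'])
E
```

```text
tool_pos: [0.5142, 0.0578, 0.1612]
contact_force: [3.2, -8.1, -6.7]
[ 0.0288 -0.0383  0.0829] [ 3.1953 -8.0681 -6.7162] [-1.1326  0.1503 -0.6354] [ 0.0619 -0.3226  1.9566 -0.0472  0.984  -1.4814]
```

Contact is firm: 8 N, with the motion stopped. Now the lever goes down.

```bash
python3 inch.py '.011 0 .001 0 0 0;.022 0 .004 0 0 0;.033 0 .008 0 0 0;.042 0 .0135 0 0 0;.051 0 .020 0 0 0;.059 0 .028 0 0 0;.062 0 .0325 0 0 0;.065 0 .037 0 0 0;.068 0 .0415 0 0 0;.070 0 .046 0 0 0;.072 0 .050 0 0 0;.072 0 .050 0 0 0;.072 0 .050 0 0 0'
python3 - <<'E'
from h import *
from bench import robot, eyes, order
s=robot.state();print(inbed(s['tool_pos']),s['contact_force'],s['wrist_torque'])
E
```

```text
t: 9.48
tool_pos: [0.4785, 0.0583, 0.0865]
orientation: [0.015, 2.611, -0.008]
contact_force: [-27.5, -13.4, 28.1]
opening: 0.132
grip_force: 53.1
[-0.0395 -0.0382  0.036 ] [-27.5388 -13.3625  28.1067] [-1.7851  1.8264 -1.1664]
```

```bash
python3 inch.py '0 0 -.002 0 0 0;0 0 -.002 0 0 0;0 0 -.002 0 0 0;0 0 -.002 0 0 0' 0.4 ; python3 inch.py '0 0 -.02 0 0 0;0 0 -.05 0 0 0;0 0 -.085 0 0 0;0 0 -.085 0 0 0;0 0 -.085 0 0 0' 0.6
python3 - <<'E'
from h import *
from bench import robot, eyes, order
def grab(n):
    w=eyes.camera_info('wrist');im=eyes.read_camera('wrist')[:,:,::-1]
    cv2.imwrite(f'pics/{n}.png',im);json.dump({k:np.array(v).tolist() for k,v in w.items()},open(f'{n}.json','w'))
grab('w7');s=robot.state();print(inbed(s['tool_pos']),s['contact_force'])
for n in('w1','w2','w7'):
    im=cv2.imread(f'pics/{n}.png').astype(int);b,g,r=im[...,0],im[...,1],im[...,2]
    i=json.load(open(n+'.json'))
    for nm,m in(('red',(r>90)&(g<45)&(b<45)),('blue',(b>90)&(r<70)&(g<110))):
        k,l,st,c=cv2.connectedComponentsWithStats(m.astype(np.uint8)[:330]);j=1+np.argmax(st[1:,4])
        cnt=cv2.findContours((l==j).astype(np.uint8),0,1)[0][0]
        e=cnt[:,0][[cnt[:,0,1].argmin(),cnt[:,0,1].argmax()]]
        print(n,nm,st[j],c[j],e.tolist())
    for th in(0,.1,.2):
        a=np.deg2rad(25)+th; y=(-.1052 if n!='w7' else -.039)
        P=[proj(i,bed(.030-rr*np.cos(a)+q*np.sin(a),y,.021+rr*np.sin(a)+q*np.cos(a))) for rr,q in((.104,0),(.073,.009),(.042,.009))]
        print(th,np.round(P,1).tolist())
E
```

```text
t: 9.82
tool_pos: [0.4761, 0.06, 0.084]
orientation: [0.015, 2.616, -0.003]
contact_force: [-0.7, -0.5, 0.2]
opening: 0.399
grip_force: 0.0
t: 10.23
tool_pos: [0.434, 0.0606, 0.1598]
orientation: [0.014, 2.611, -0.002]
contact_force: [0.3, -0.4, -0.0]
opening: 0.603
grip_force: 0.0
[-0.0429 -0.0364  0.1202] [-0.0483  0.1457  0.0739]
w1 red [ 227  185   31   90 1477] [241.8538 231.3527] [[231, 185], [243, 274]]
w1 blue [ 384  200   27   42 1015] [396.2167 220.27  ] [[385, 200], [384, 241]]
0 [[235.9, 187.4], [241.7, 241.9], [248.6, 278.5]]
0.1 [[232.9, 199.9], [240.1, 252.4], [248.0, 284.7]]
0.2 [[230.1, 214.9], [238.8, 264.1], [247.5, 291.4]]
w2 red [  70  183   54   92 1619] [ 94.2637 229.2464] [[81, 183], [111, 274]]
w2 blue [254 200  26  42 982] [267.0367 220.2271] [[254, 200], [257, 241]]
0 [[79.1, 187.2], [95.0, 241.7], [114.6, 278.4]]
0.1 [[70.3, 199.7], [90.4, 252.3], [112.7, 284.6]]
0.2 [[61.9, 214.7], [86.2, 263.9], [111.0, 291.3]]
w7 red [ 303  224   20   83 1379] [312.322  266.9956] [[305, 224], [311, 306]]
w7 blue [353 233  26  40 953] [365.0682 252.3736] [[353, 233], [353, 272]]
0 [[313.1, 227.7], [313.5, 278.7], [314.0, 311.4]]
0.1 [[313.0, 241.6], [313.5, 289.8], [314.0, 317.9]]
0.2 [[312.9, 257.8], [313.5, 302.0], [314.0, 324.7]]
```

Run:
```python
from h import *
from bench import robot, eyes, order
a=json.load(open('w7.json'))
def onn(i,p,n):
    c,d=ray(i,p);B,o=jf();N=B[:,2];return inbed(c+d*((n-(c-o)@N)/(d@N)))*1e3
print('blue edges',onn(a,(353,252),.028),onn(a,(378.5,252),.028),'corners',onn(a,(353,233),.028),onn(a,(353,272),.028))
im=cv2.imread('pics/w7.png').astype(int)
print(im[252,330:356].tolist()); print(im[252,560:640:2].tolist())
s=robot.state()
delta(s,bed(-.036,.055,.06),Tmaster());delta(s,bed(-.036,.055,.0095),Tmaster())
```

```text
blue edges [-37.1587 -13.5658  28.    ] [-37.1023   3.0294  28.    ] corners [-50.0701 -13.8972  28.    ] [-23.1064 -13.2052  28.    ]
[[103, 103, 103], [103, 103, 103], [102, 100, 102], [104, 103, 104], [105, 103, 103], [103, 102, 103], [102, 102, 103], [103, 102, 103], [102, 102, 102], [102, 101, 102], [102, 102, 101], [100, 99, 99], [101, 101, 100], [114, 114, 114], [128, 129, 129], [122, 125, 129], [91, 106, 120], [90, 123, 154], [109, 152, 189], [113, 154, 195], [114, 156, 196], [116, 155, 194], [132, 136, 160], [157, 100, 82], [169, 85, 41], [171, 86, 39]]
[[111, 155, 192], [112, 155, 193], [111, 154, 191], [109, 151, 190], [109, 149, 187], [89, 105, 121], [89, 88, 88], [89, 87, 87], [91, 88, 89], [91, 89, 89], [91, 90, 89], [90, 88, 88], [89, 87, 86], [88, 87, 86], [98, 97, 99], [61, 67, 82], [29, 47, 79], [38, 54, 86], [35, 53, 87], [36, 54, 89], [38, 54, 92], [39, 56, 91], [38, 56, 90], [35, 54, 88], [38, 58, 91], [39, 57, 91], [38, 56, 91], [35, 54, 91], [40, 57, 91], [38, 55, 90], [37, 55, 90], [35, 53, 87], [36, 52, 87], [36, 53, 87], [33, 50, 83], [60, 71, 93], [142, 149, 154], [157, 163, 167], [148, 154, 157], [151, 158, 161]]
d [-0.0065  0.0914  0.0602] r [0.0023 0.0025 1.5689] rows 2.6298613273886264 12.551293524913053
d [-0.0064  0.0914  0.1107] r [0.0023 0.0025 1.5689] rows 3.4466726650714836 12.551293524913053
```

```bash
python3 inch.py '-.006 .03 .01 0 0 1.569;-.006 .06 .02 0 0 1.569;-.006 .091 .03 0 0 1.569;-.006 .091 .04 0 0 1.569;-.006 .091 .05 0 0 1.569;-.006 .091 .06 0 0 1.569;-.006 .091 .06 0 0 1.569;-.006 .091 .06 0 0 1.569;-.006 .091 .06 0 0 1.569;-.006 .091 .06 0 0 1.569;-.006 .091 .06 0 0 1.569;-.006 .091 .06 0 0 1.569;-.006 .091 .06 0 0 1.569;-.006 .091 .06 0 0 1.569;-.006 .091 .06 0 0 1.569' 0.6
python3 - <<'E'
from h import *
from bench import robot, eyes, order
s=robot.state();print(s['q'],inbed(s['tool_pos']))
delta(s,bed(-.0365,.055,.0095),Tmaster())
a=json.load(open('w7.json'))
def onn(i,p,n):
    c,d=ray(i,p);B,o=jf();N=B[:,2];return inbed(c+d*((n-(c-o)@N)/(d@N)))*1e3
print(onn(a,(346.5,252),.028),onn(a,(570.5,252),.028),onn(a,(589,252),.046))
E
```

```text
t: 11.53
tool_pos: [0.4688, 0.1507, 0.1059]
orientation: [1.937, 1.917, 0.51]
contact_force: [0.2, 0.2, -0.6]
opening: 0.599
grip_force: 0.0
[ 0.3316 -0.3117  2.0622 -0.2147  0.9068  0.4329] [-0.0388  0.0542  0.0581]
d [0.0009 0.0024 0.0486] r [-0.0024  0.0015 -0.001 ] rows 1.1670643246414267 0.024240126049284706
[-37.173  -17.7958  28.    ] [-36.6783 128.0068  28.    ] [-43.0928 126.545   46.    ]
```

```bash
python3 inch.py '.001 .0022 .02 0 0 0;.001 .0022 .037 0 0 0;.001 .0022 .045 0 0 0;.001 .0022 .0486 0 0 0;.001 .0022 .0486 0 0 0;.001 .0022 .0486 0 0 0' 0.6; python3 inch.py '0 0 0 0 0 0;0 0 0 0 0 0;0 0 0 0 0 0;0 0 0 0 0 0;0 0 0 0 0 0;0 0 0 0 0 0' 0 40
python3 - <<'E'
from h import *
from bench import robot, eyes, order
s=robot.state();print(s['q'],inbed(s['tool_pos']),R.from_rotvec(s['orientation']).as_matrix().T@s['contact_force'])
E
```

```text
t: 12.03
tool_pos: [0.4957, 0.1517, 0.0674]
orientation: [1.934, 1.917, 0.514]
contact_force: [0.8, 0.5, 0.5]
opening: 0.601
grip_force: 0.0
t: 12.53
tool_pos: [0.496, 0.1519, 0.0685]
orientation: [1.933, 1.915, 0.516]
contact_force: [-5.6, -0.9, 7.0]
opening: 0.316
grip_force: 40.2
[ 0.3116 -0.1714  2.0312 -0.2247  0.7906  0.4392] [-0.034   0.0556  0.0121] [-0.9751 -1.3224 -8.902 ]
```

```bash
python3 inch.py '0 0 -.01 0 0 0;0 0 -.025 0 0 0;0 0 -.05 0 0 0;0 0 -.08 0 0 0;0 0 -.11 0 0 0;0 0 -.11 0 0 0;0 0 -.11 0 0 0'
python3 - <<'E'
from h import *
from bench import robot, eyes, order
s=robot.state();print(s['q'],inbed(s['tool_pos']))
yw=.23;X=np.array([np.cos(yw),np.sin(yw),0]);Y=np.array([-X[1],X[0],0]);T=np.column_stack([Y,X,[0,0,-1]])
np.save('Tt.npy',T);print(np.linalg.det(T))
delta(s,[.4296,-.3444,.16],T)
E
```

```text
t: 13.12
tool_pos: [0.4411, 0.1527, 0.1648]
orientation: [1.932, 1.914, 0.52]
contact_force: [0.5, 0.5, -1.1]
opening: 0.318
grip_force: 42.4
[ 0.364  -0.4701  2.057  -0.2106  1.0649  0.4293] [-0.0334  0.0559  0.123 ]
1.0
d [-0.4972 -0.0082  0.    ] r [ 0.527   0.0619 -0.2335] rows 11.92376547849327 4.638000172675512
```

```bash
python3 inch.py '-.02 0 0 0 0 0;-.05 0 0 0 0 0;-.085 0 0 0 0 0;-.12 0 0 0 0 0;-.155 0 0 .05 0 -.02;-.19 -.001 0 .1 .01 -.04;-.225 -.002 0 .15 .02 -.06;-.26 -.003 0 .2 .02 -.09;-.295 -.004 0 .25 .03 -.11;-.33 -.005 0 .3 .03 -.13;-.365 -.006 0 .35 .04 -.15;-.4 -.007 0 .4 .05 -.18;-.43 -.007 0 .45 .05 -.2;-.46 -.008 0 .5 .06 -.22;-.48 -.008 0 .527 .062 -.233;-.497 -.008 0 .527 .062 -.233;-.497 -.008 0 .527 .062 -.233;-.497 -.008 0 .527 .062 -.233'
python3 - <<'E'
from h import *
from bench import robot, eyes, order
s=robot.state();print(s['q'],s['tool_pos'])
T=np.load('Tt.npy');delta(s,[.4296,-.3444,.16],T)
i=eyes.camera_info('wrist');cv2.imwrite('pics/w8.png',eyes.read_camera('wrist')[:,:,::-1])
json.dump({k:np.array(v).tolist() for k,v in i.items()},open('w8.json','w'))
E
```

```text
t: 14.62
tool_pos: [0.4285, -0.3449, 0.1567]
orientation: [-1.952, -2.455, 0.005]
contact_force: [0.7, 0.6, -0.9]
opening: 0.311
grip_force: 42.4
[-0.743   0.1618  1.4321 -0.0037  1.5532 -0.9702] [ 0.4285 -0.3449  0.1567]
d [ 0.0003  0.0012 -0.0034] r [-0.0062 -0.0024 -0.0027] rows 0.08549418928188186 0.05759047964802743
```

View pics/w8.png

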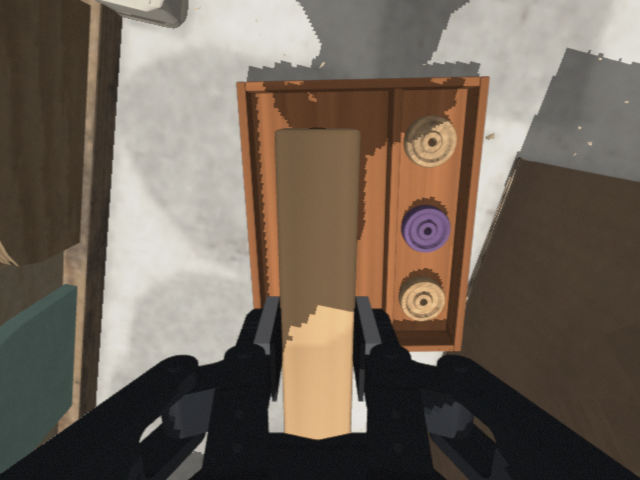

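The bar is held straight over the tray's empty compartment. The rim corners are at (238,84), (489,77) and (459,350), the divider's top runs (391,90)–(388,345), and the wheels are undisturbed. Now I'll fix the tray's pose by rays and two-view checks.

Run:
```python
from h import *
from bench import robot, eyes, order
a=json.load(open('w8.json'));t=eyes.camera_info('top')
f=lambda x,y:(175+(x+.5)/2.66-.5,200+(y+.5)/2.66-.5)
FL,FR,NR=[onz(a,p,.03) for p in((238,84),(489,77),(459,350))]
print(FL,FR,NR,np.linalg.norm(FL-FR),np.linalg.norm(FR-NR))
for p,q in(((238,84),(533,128-0)),((489,77),(728,77)),((459,350),(773,227))): pass
for nm,p,q in(('FL',(238,84),(580,280)),('FL?',(238,84),(533,128)),('FR',(489,77),(533,128)),('NR',(459,350),(728,77))): print(nm,tri([(a,p),(t,f(*q))]))
c=(FL+NR)/2;yv=(FR-NR);yv/=np.linalg.norm(yv);xv=np.array([yv[1],-yv[0],0]);print('c',c,'yaw',np.arctan2(-yv[0],yv[1]),'space',c-.028*xv)
d1,d2=onz(a,(391,90),.03),onz(a,(388,345),.03);print('div local x',(d1-c)@xv,(d2-c)@xv)
e=onz(a,(318,128),.16-.012+.028);s=robot.state();p=s['tool_pos'];print('bar far end local to tool',(e-p),np.linalg.norm(e[:2]-p[:2]))
```

```text
[ 0.3542 -0.2597  0.03  ] [ 0.5113 -0.2194  0.03  ] [ 0.5597 -0.4159  0.03  ] 0.16224751901175177 0.2024299343659372
FL (array([ 0.355 , -0.2589,  0.0304]), [0.0011322786272565455, 0.0011322786272565033])
FL? (array([ 0.4468, -0.2243,  0.3529]), [0.05331816422263293, 0.05331816422263293])
FR (array([ 0.5114, -0.2185,  0.028 ]), [0.0008207978268178481, 0.0008207978268179047])
NR (array([ 0.5594, -0.4188,  0.0284]), [0.0022964454068513463, 0.0022964454068512856])
c [ 0.4569 -0.3378  0.03  ] yaw 0.2416228875908405 space [ 0.4298 -0.3445  0.03  ]
div local x 0.01838562179457228 0.02403614639947491
bar far end local to tool [-0.0176  0.0721  0.0188] 0.07423955834751662
```

```bash
python3 inch.py '0 .001 .02 -.005 0 -.01;0 .001 .045 -.005 0 -.01;0 .001 .07 -.005 0 -.01;0 .001 .09 -.005 0 -.01;0 .001 .105 -.005 0 -.01;0 .001 .118 -.005 0 -.01;0 .001 .127 -.005 0 -.01;0 .001 .133 -.005 0 -.01;0 .001 .136 -.005 0 -.01;0 .001 .136 -.005 0 -.01;0 .001 .136 -.005 0 -.01'; python3 inch.py '0 0 .001 0 0 0;0 0 .001 0 0 0;0 0 .001 0 0 0'|egrep 'pos|cont'
```

```text
t: 15.58
tool_pos: [0.4298, -0.3448, 0.0235]
orientation: [1.94, 2.469, 0.0]
contact_force: [-0.4, -0.3, -0.3]
opening: 0.314
grip_force: 42.4
tool_pos: [0.4296, -0.3449, 0.0223]
contact_force: [-0.2, -0.2, -0.9]
```

```bash
python3 inch.py '0 0 .0015 0 0 0;0 0 .0015 0 0 0;0 0 .0015 0 0 0'|egrep 'pos|cont'; python3 inch.py '0 0 .001 0 0 0;0 0 .001 0 0 0;0 0 .001 0 0 0'|egrep 'pos|cont'; python3 inch.py '0 0 .001 0 0 0;0 0 .001 0 0 0;0 0 .001 0 0 0'|egrep 'pos|cont'
```

```text
tool_pos: [0.4294, -0.3446, 0.0202]
contact_force: [-0.5, 0.0, -1.1]
tool_pos: [0.4295, -0.3447, 0.0193]
contact_force: [-0.4, -0.0, -1.7]
tool_pos: [0.4295, -0.3447, 0.0192]
contact_force: [-2.5, 3.2, 6.1]
```

Contact at z≈0.019, so the bar is on the floor. Now release and retreat.

```bash
python3 inch.py '0 0 0 0 0 0;0 0 0 0 0 0;0 0 0 0 0 0;0 0 0 0 0 0' 0.5; python3 inch.py '0 0 -.015 0 0 0;0 0 -.04 0 0 0;0 0 -.08 0 0 0;0 0 -.12 0 0 0;0 0 -.15 0 0 0;0 0 -.15 0 0 0;0 0 -.15 0 0 0;0 0 -.15 0 0 0'
python3 - <<'E'
from h import *
from bench import robot, eyes, order
s=robot.state();i=eyes.camera_info('wrist');im=eyes.read_camera('wrist')[:,:,::-1];cv2.imwrite('pics/w9.png',im)
sp=np.array([.4298,-.3445,0]);yw=.238;X=np.array([np.cos(yw),np.sin(yw),0]);Y=np.array([-X[1],X[0],0])
b,g,r=[im[...,k].astype(int) for k in range(3)]
m=((b>90)&(r<70)&(g<110)).astype(np.uint8)
k,l,st,c=cv2.connectedComponentsWithStats(m);j=1+np.argmax(st[1:,4]);p=onz(i,c[j],.034)-sp;print('blue',st[j],p@X,p@Y)
print('predicted bar corners px',[np.round(proj(i,sp+X*a+Y*bb+np.array([0,0,.034])),0).tolist() for a in(-.014,.014) for bb in(-.073,.073)])
# jig check via scene camera: red handle/blue
t=eyes.camera_info('top');im=eyes.read_camera('top')[:,:,::-1];cv2.imwrite('pics/top9.png',im)
b,g,r=[im[...,k].astype(int) for k in range(3)]
for nm,m in(('blue',(b>90)&(r<70)&(g<110)),('red',(r>110)&(g<50)&(b<50))):
    k,l,st,c=cv2.connectedComponentsWithStats(m.astype(np.uint8)[190:320,180:480])
    for q in range(1,k):
        if st[q,4]>8: print(nm,st[q],onz(t,c[q]+[180,190],.034),inbed(onz(t,c[q]+[180,190],.108)))
# diff of loose objects
a0=cv2.imread('pics/top0.png').astype(int);d=(abs(a0-im.astype(int)).max(2)>50).astype(np.uint8)[:340];k,l,st,c=cv2.connectedComponentsWithStats(d)
print([x.tolist() for x in st[1:] if x[4]>15])
E
```

```text
t: 16.92
tool_pos: [0.4294, -0.3446, 0.0181]
orientation: [1.941, 2.47, 0.0]
contact_force: [0.2, -0.7, 0.0]
opening: 0.502
grip_force: 0.0
t: 17.58
tool_pos: [0.4291, -0.3444, 0.1673]
orientation: [-1.94, -2.47, -0.0]
contact_force: [-0.6, -0.2, -1.1]
opening: 0.498
grip_force: 0.0
blue [301 293  35  18 567] -0.001327527988277477 -0.05990088101550821
predicted bar corners px [[302.0, 317.0], [299.0, 127.0], [337.0, 317.0], [340.0, 127.0]]
red [92 60  3 22 62] [0.4819 0.0588 0.034 ] [-0.0326 -0.0413  0.0569]
[[447, 228, 9, 9, 49], [294, 232, 8, 5, 20], [456, 232, 10, 13, 16], [401, 236, 44, 56, 233], [286, 238, 4, 11, 23], [411, 239, 42, 53, 451], [259, 249, 7, 13, 58], [297, 249, 4, 9, 28], [269, 250, 6, 8, 40], [450, 251, 6, 12, 41], [213, 259, 29, 3, 45], [271, 263, 4, 9, 28], [297, 263, 4, 9, 33], [434, 263, 22, 25, 249], [260, 266, 3, 6, 18], [284, 266, 4, 6, 18], [266, 268, 115, 72, 2311], [307, 280, 11, 9, 42], [319, 280, 10, 6, 30], [451, 282, 31, 33, 212], [442, 289, 10, 9, 55], [369, 305, 32, 35, 158], [439, 319, 13, 19, 64]]
```

```bash
python3 -c "
from bench import robot, eyes, order
print(order.hand_in())"
```

```text
the job is handed in; nothing more can be done
None
```

The job is handed in at about 18 s: by my measurements the stop is locked snug against the master with the lever fully down, and the master lies within 2 mm of the middle of the tray's long compartment; no verdict came back, and I judged snugness by contact force since the slide value can't be read.

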